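Slide the top tile off the stack into the glazing tray

TASK

Slide the top terracotta tile of the stack sideways, without lifting it, onto the wooden tray next to it, and push it home in the near bay so that it lies flat with one edge flush against the tray's middle rib and another flush against its back fence, then let go of it. The tiles chip easily: push gently, never with more than about 18 N. The tiles below must stay where they are in their stack, and everything else on the table must be left alone.

Things in the scene. Friction and masses are not known exactly. Their poses are not given: they have to be found in the camera images.
- tile_top_mid (a point): Centre (half-way up) of the top tile of the stack: a square terracotta tile 110 x 110 x 12 mm, about 0.2 to 0.4 kg (varies), top and bottom faces plain, edges rounded 2 mm; its x and y axes are square to its edges, z up. Too wide to be grasped across; it lies loose on the next tile and slides under a sideways push of a few newtons at its edge (1 to 4 N, up to 8 N for a moment to break it loose).
- tile_2: The second tile from the top, same shape and size (110 x 110 x 12 mm) and material, loose; origin at the centre of its underside. Its top face is the underside of the top tile. It must stay within 5 mm of its place.
- tile_3: The third tile, like tile_2, directly below it. Must stay within 5 mm of its place.
- tile_4: The fourth and lowest tile, like tile_2, lying on a fixed plywood bat 124 x 124 x 10 mm. Must stay within 5 mm of its place.
- tray: Fixed wooden tray, left or right of the stack. Origin: middle of its y, at its underside, z up. Level deck 44 mm above the origin, 2 mm below the top tile's underside, spanning x -85 to +186, y -130 to +130 mm. Rib and fence part off two alike bays, open to -x and at the outer y ends; the stack stands beyond one outer end, 10 to 45 mm of gap between, square with the tray to 8 degrees.
- tray_rib (a point): Point of the deck (tray x 0, y 0), axes as the tray's, about which the rib can be set: a straight strip along tray x (-85 to +70 mm), 10 mm wide, 10 mm high, clamped with its centre line anywhere within 14 mm of this point in tray y. Its setting is not measured: find it by feel or by eye. Rigid once clamped: force climbs by 2 to 6 N per mm of further push.
- tray_fence (a point): Point of the deck (tray x +95, y 0 mm), axes as the tray's, about which the back fence can be set: a straight strip along tray y over the whole width, 12 mm thick, 14 mm high, its face towards the bays clamped anywhere within 14 mm of this point in tray x, not measured: find it by feel or by eye. Rigid as the rib. The tile starts 12 to 68 mm short of it. Cups stand on the deck behind it.
- cup_a: Small white cup, 54 mm wide, 40 mm high, loose, on the tray's deck behind the fence; origin at its underside. Bystander.
- cup_b: Small terracotta cup, 54 mm wide, 40 mm high, loose, on the tray's deck behind the fence; origin at its underside. Bystander.
- jar: Lidded glaze jar, 60 mm wide, 70 mm high, loose, standing on the far side of the stack (its centre some 118 mm beyond the stack's in x); origin at its underside. Bystander.
- modelling_tool: Flat wooden modelling tool, 20 mm wide, 185 mm long along its y, 8 mm thick, lying on the board on the robot's side of the stack; origin at its underside. Bystander.
- mug: Blue mug, 84 mm wide, 85 mm high, on the table to the left; origin at its underside. Bystander.
- brush: Brush lying on the table to the right; origin at its underside. Bystander.
- bowl: Terracotta bowl, 140 mm wide, 55 mm high, on the table to the right; origin at its underside. Bystander.
There are look-alikes about, which are no part of the job. What is shaped like the part that bears tile_top_mid but pink is not meant.

How it is judged:
On the way:
1. the top tile has been slid off the stack and rests on the tray alone (contact force between tile_top and tray above 0.5 N and contact force between tile_top and tile_2 below 0.02 N and angle between tile_top_mid's own z axis and vertical below 0.05 rad), for 0.2 s.
At the end, for the whole second after the job is handed in: The top tile lies flat and at rest on the tray's deck, untouched, in the bay next to the stack, its edges within about 2.5 mm of the middle rib and of the back fence and square with them to 2 degrees; the three tiles below are within 5 mm of where they were ((y of tile_top_mid in the frame of rib between 0.058 and 0.0625 m or y of tile_top_mid in the frame of rib between -0.0625 and -0.058 m) and x of tile_top_mid in the frame of fence between -0.0575 and -0.053 m and angle between tile_top_mid's own z axis and vertical below 0.03 rad and z of tile_top_mid in the frame of tray between 0.0475 and 0.0525 m and angle between the x axis of tile_top_mid and the x axis of tray, either way round below 0.035 rad and linear speed of tile_top below 0.01 m/s and contact force between each of the arm, the fingers and tile_top below 0.05 N and distance of each of tile_2, tile_3, tile_4 from where it was at the start of the episode below 0.005 m).
It fails at once if the tile is pushed with more than 18 N by the robot (contact force between any of the fingers, the arm and tile_top above 18 N).
It fails at once if the tile is driven against the rib or the fence with more than 18 N (contact force between tile_top and rib above 18 N or contact force between tile_top and fence above 18 N).
It fails at once if the tile is lifted clear (10 mm above where it slid) or tipped by more than 10 degrees (z of tile_top_mid in the frame of tray above 0.062 m or angle between tile_top_mid's own z axis and vertical above 0.175 rad).
It fails at once if a tile below is shifted by more than 5 mm (distance of any of tile_2, tile_3, tile_4 from where it was at the start of the episode above 0.005 m).
It fails at once if a bystander is moved by more than 10 mm (distance of any of cup_a, cup_b, jar, modelling_tool, mug, brush, bowl from where it was at the start of the episode above 0.01 m).
It also fails if it takes over 70 s, if anything falls off the work surface, if the arm or the gripper's body presses on something with over 40 N, if the wrist force passes 120 N, or if a joint passes its speed limit or range.

ROBOT

A 7-joint arm with a two-finger parallel gripper is mounted at the origin on the work surface. World frame = base frame: x ahead of the robot, y to its left, z up, the work surface at z = 0. Lengths are in m, angles in rad, forces in N, time in s.
With the tool pointing down it reaches from about 0.4 to 0.85 m from the base axis. Payload 10.4 kg.
Tool frame: the origin (TCP) lies midway between the tips of the shut fingers; the grasp point (between the pads) lies 19 mm behind it; z points along the fingers, x is the direction in which the jaws open and shut, and the axes are right-handed (so a half turn about z gives the same grasp; the last joint's range is limited). The gripper opens to 85 mm and grips with 20 to 120 N. Pads are 22 mm wide; open, the fingers measure 114 mm over their backs; the gripper's body (76 mm by 85 mm) begins 54 mm behind the grasp point. The pads swing forward as they close: fully open they stand 13 mm farther back than shut.
Start: joints at [1.186, 0.332, -0.065, 1.46, 0.022, 1.35, -0.088], TCP at [0.221, -0.585, 0.231] pointing down, gripper open.
Joint ranges: [-2.6, 2.6], [-0.5, 2.12], [-1.47, 1.34], [0.16, 2.42], [-1.27, 4.41], [0.06, 2.06], [-2.6, 2.6]. Speed limits (rad/s): [2.22, 2.22, 2.79, 2.79, 3.14, 3.14, 3.14].

INTERFACE

Orientations are given as a unit quaternion [x, y, z, w].
In Python, from workcell import monitor, eyes, ticket, models gives the robot as it stands.
- The arm moves only by the tool servo_tool, never from a script. Its argument "motion" is a list of rows, each a list of 7 numbers: the opening, from 0 (shut) to 1 (fully open), then the shift along the tool's x, y, z in m, then the turn, a rotation vector about the tool's x, y, z in degrees. In form: [[fingers, tx, ty, tz, rx, ry, rz], ...]. A call has 1 to 20 rows; each row is the pose to reach, as a shift and turn from the pose commanded when the call began, along the tool's axes at that moment; what a row does not reach only later rows make up. A row lasts 1/8 s, in which the tool goes at most 62.5 mm and 10.7 degrees, less where a joint would pass 70% of its speed; a pose out of reach is approached as far as the arm can. A call with a gripper value outside its range is refused whole. The fingers move at their own pace and stop on an object; "grip_force" is the grip in N (left out, the last holds). Time passes only in rows, so rows that repeat a pose let the fingers close. It gives the time, the measured TCP pose, the force and the opening at its end, in the units of the state.
- monitor.get_obs(): the state, without advancing time (a new reading comes with each control period).
- eyes.camera(name): name is "scene" or "top" or "wrist"; returns (picture, depth): 400x640x3 uint8, blue, green, red; 400x640 float32, m along the optical axis (not along the pixel's ray), 0 where there is no reading.
- eyes.camera_info(name): a dict with "intrinsics" (3x3 intrinsics, pixels), "extrinsics" (4x4, takes a point from world to camera coordinates); the wrist camera has in their place "tool_from_camera" (4x4, takes a point from camera to tool coordinates, whose origin is the TCP and whose axes are the tool frame's). Camera axes: x right, y down, z forward; pixel columns grow to the right and rows downward; lengths in m; the calibration is good to about 2 mm. A picture is of the moment at which its call begins: read the wrist's pose just before it. camera_info takes no time and is no camera call.
- ticket.hand_in(): hands the job in, once; it reports no verdict.
Trained networks look in the newest picture that a camera, given by its name, has taken for a name from the list of things; names that differ only in an ending like _2 or _b are one class to them, and where a whole thing is asked for, a point or a joint stands for the part that bears it (a point fixed in the world has none). Each returns a list of dicts, best first, with "confidence" (0 to 1); they miss things now and then, are a little off and sometimes report something else, mostly with a low value. They report only what shows in the picture. A call takes as long as a camera call. They do not tell look-alikes from the thing itself.
- models.boxes_of(camera, thing): "point" ([x, y, z] in m, in the coordinates of the camera as it stood for that picture, good to about 4 mm: the middle of the surface that is visible of it).
The state is a dict: "clock": time; "joint_pos": joint angles; "joint_velocities": joint speeds; "tau": joint torques, N m; "position": TCP position; "ee_rot": TCP orientation; "ft_force": force on the tool from outside, world axes, zero at the start; "torque": the same for the moment, N m; "grip_width": opening from 0.0 (shut) to 1.0 (fully open).
Only numpy, scipy, OpenCV 4.12 (cv2) and the standard library are available. Lean on these libraries where they do the work, as an engineer would, in place of code of your own. Each camera call takes 0.05 s, during which the arm holds its last target. There are 200 camera calls.

## Working session

There is one attempt and no reset: what is moved stays moved. The work goes in short steps, Python scripts to look and compute and a tool call to move; the robot and the scene stay as the last step left them, time stands still between calls to the robot, and variables do not carry over. Pictures are saved under pics/ and viewed, about 8 in all and at most 12, crops included, and the job is handed in when it is done.

Besides the shell and the picture viewer there is one more tool, called after "Call:" as name(argument=value, ...) on one line, values as JSON. servo_tool: Moves the arm, as the interface text tells. Its arguments: {"type":"object","properties":{"motion":{"type":"array"},"grip_force":{"type":"number"}},"required":["motion"]}

```bash
ls; mkdir -p pics
cat > h.py <<'E'
import numpy as np, cv2
from workcell import monitor, eyes, ticket, models
from scipy.spatial.transform import Rotation as R
def world(cam,p):
    T=np.linalg.inv(np.array(eyes.camera_info(cam)["extrinsics"])); return T[:3,:3]@np.array(p)+T[:3,3]
def cloud(cam,d):
    i=eyes.camera_info(cam); K=np.array(i["intrinsics"]); v,u=np.mgrid[:d.shape[0],:d.shape[1]]
    P=np.stack([(u-K[0,2])/K[0,0]*d,(v-K[1,2])/K[1,1]*d,d],-1); T=np.linalg.inv(np.array(i["extrinsics"]))
    return P@T[:3,:3].T+T[:3,3]
E
python3 - <<'E'
from h import *
o=monitor.get_obs(); print({k:np.round(v,3) for k,v in o.items()})
for c in ["top","scene"]:
    p,d=eyes.camera(c); cv2.imwrite(f"pics/{c}0.png",p); np.save(f"{c}0.npy",d)
    i=eyes.camera_info(c); print(c,np.round(i["intrinsics"],1).tolist(),np.round(i["extrinsics"],3).tolist())
    for t in ["tile_top_mid","tray","cup_a","jar","modelling_tool","mug","bowl"]:
        print(t,[(np.round(world(c,b["point"]),3).tolist(),round(b["confidence"],2)) for b in models.boxes_of(c,t)][:4])
E
```

```text
pics
{'clock': np.float64(0.0), 'joint_pos': array([ 1.186,  0.333, -0.065,  1.461,  0.022,  1.35 , -0.088]), 'joint_velocities': array([ 0.   , -0.   , -0.001,  0.001,  0.001,  0.001, -0.001]), 'tau': array([ 1.0000e-03, -6.2544e+01,  4.9000e-02, -3.9160e+01,  1.6000e-02,
        1.0000e-02, -0.0000e+00]), 'position': array([ 0.221, -0.584,  0.23 ]), 'ee_rot': array([ 0.823, -0.568, -0.001, -0.   ]), 'ft_force': array([-0.386,  0.291, -0.998]), 'torque': array([ 0.034,  0.015, -0.008]), 'grip_width': np.float64(1.001)}
top [[421.8, 0.0, 311.5], [0.0, 421.8, 199.8], [0.0, 0.0, 1.0]] [[-0.017, -1.0, 0.009, 0.06], [-0.99, 0.016, -0.14, 0.511], [0.14, -0.011, -0.99, 1.533], [0.0, 0.0, 0.0, 1.0]]
tile_top_mid [([0.53, 0.142, 0.065], 0.86), ([0.224, 0.264, 0.01], 0.85), ([0.455, 0.615, 0.007], 0.83), ([0.31, -0.194, 0.01], 0.73)]
tray [([0.597, -0.068, 0.05], 0.63)]
cup_a [([0.724, -0.097, 0.066], 0.67), ([0.708, 0.004, 0.063], 0.48)]
jar [([0.636, 0.151, 0.074], 0.66)]
modelling_tool [([0.423, 0.11, 0.009], 0.5)]
mug [([0.455, 0.466, 0.022], 0.87), ([0.709, 0.004, 0.064], 0.2)]
bowl [([0.419, -0.523, 0.022], 0.76), ([0.628, -0.471, 0.019], 0.5)]
scene [[413.1, 0.0, 313.1], [0.0, 413.1, 201.9], [0.0, 0.0, 1.0]] [[0.792, 0.611, 0.011, -0.421], [0.406, -0.512, -0.757, -0.121], [-0.456, 0.604, -0.653, 1.624], [0.0, 0.0, 0.0, 1.0]]
tile_top_mid [([0.318, -0.2, 0.012], 0.8), ([0.235, 0.257, 0.012], 0.78), ([0.612, -0.101, 0.051], 0.7), ([0.47, 0.614, 0.01], 0.67)]
tray [([0.612, -0.105, 0.047], 0.97), ([0.401, -0.505, 0.03], 0.5)]
cup_a [([0.719, -0.095, 0.08], 0.84), ([0.704, 0.008, 0.078], 0.78), ([0.651, 0.135, 0.047], 0.47)]
jar [([0.651, 0.136, 0.052], 0.82)]
modelling_tool [([0.423, 0.121, 0.009], 0.72), ([0.722, -0.091, 0.077], 0.5)]
mug [([0.469, 0.432, 0.054], 0.64), ([0.613, -0.104, 0.047], 0.41)]
bowl [([0.398, -0.501, 0.03], 0.86)]
```

```bash
python3 -c "
import cv2
p=cv2.imread('pics/top0.png')[100:340,200:440];cv2.imwrite('pics/c0.png',cv2.resize(p,(600,600),interpolation=cv2.INTER_CUBIC))
p=cv2.imread('pics/scene0.png');cv2.imwrite('pics/c1.png',p)"
```

```text
(no output)
```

View pics/c0.png

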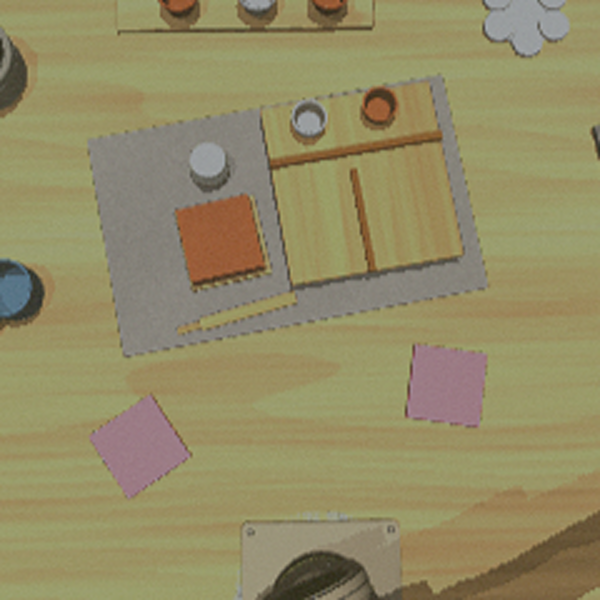

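View pics/c1.png

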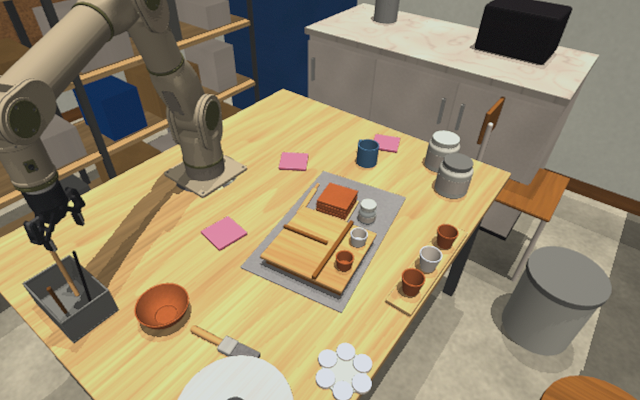

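The top crop shows the real stack (orange, full-image px ≈ (289,196)) to the left of the tray. The rib is at about (345,188), the fence at about (342,160) and the jar at (283,166). The pink tiles are the decoys. Next I'll measure edges and heights.

```bash
cat > meas.py <<'E'
from h import *
p=cv2.imread("pics/top0.png"); d=np.load("top0.npy"); W=cloud("top",d)
i=eyes.camera_info("top"); K=np.array(i["intrinsics"]); T=np.linalg.inv(np.array(i["extrinsics"]))
def atz(u,v,z):
    r=T[:3,:3]@np.array([(u-K[0,2])/K[0,0],(v-K[1,2])/K[1,1],1]); return T[:3,3]+r*(z-T[2,3])/r[2]
hsv=cv2.cvtColor(p,cv2.COLOR_BGR2HSV)
print("hsv tile,deck,rib,fence",[hsv[v,u].tolist() for u,v in [(288,197),(330,190),(344,188),(340,160)]])
for n,(u,v) in dict(tile=(288,197),deckL=(325,195),deckR=(370,185),board=(250,190)).items():
    print(n,np.round(np.median(W[v-4:v+5,u-4:u+5,2]),4))
m=((hsv[...,0]<12)&(hsv[...,1]>150)&(hsv[...,2]>120)).astype(np.uint8); m[:170]=0;m[225:]=0;m[:,:260]=0;m[:,315:]=0
c=max(cv2.findContours(m,cv2.RETR_EXTERNAL,cv2.CHAIN_APPROX_NONE)[0],key=cv2.contourArea)
z=np.median(W[193:202,284:293,2])
P=np.array([atz(u,v,z)[:2] for u,v in c[:,0]],np.float32); r=cv2.minAreaRect(P*1000); print("tile",r)
def line(mask,z):
    v,u=np.nonzero(mask); Q=np.array([atz(a,b,z)[:2] for a,b in zip(u,v)]); k=cv2.fitLine(Q.astype(np.float32),cv2.DIST_HUBER,0,.001,.001).ravel()
    dr=k[:2]; s=(Q-k[2:])@dr; print("line dir deg",np.degrees(np.arctan2(dr[1],dr[0])),"ends",k[2:]+dr*s.min(),k[2:]+dr*s.max(),len(u))
zd=np.median(W[185:200,320:330,2])
dark=((hsv[...,2]<150)&(hsv[...,1]>90)).astype(np.uint8)
a=dark.copy();a[:,:336]=0;a[:,352:]=0;a[:168]=0;a[206:]=0;line(a,zd+.008)
a=dark.copy();a[:,:310]=0;a[:,376:]=0;a[:150]=0;a[168:]=0;line(a,zd+.01)
cv2.imwrite("pics/c2.png",cv2.resize(np.hstack([p[140:230,260:390],cv2.cvtColor(dark[140:230,260:390]*255,cv2.COLOR_GRAY2BGR)]),None,fx=3,fy=3))
E
python3 meas.py
```

```text
hsv tile,deck,rib,fence [[11, 161, 154], [28, 92, 153], [15, 162, 132], [16, 159, 136]]
tile 0.0641
deckL 0.0492
deckR 0.0492
board 0.0049
tile ((527.5703125, 139.64840698242188), (104.1815185546875, 105.90390014648438), 12.182456970214844)
line dir deg 9.049039 ends [ 0.48657771 -0.08127018] [ 0.62659778 -0.05897032] 142
line dir deg -81.75861 ends [0.64208596 0.05712315] [ 0.67769644 -0.18873853] 447
```

View pics/c2.png

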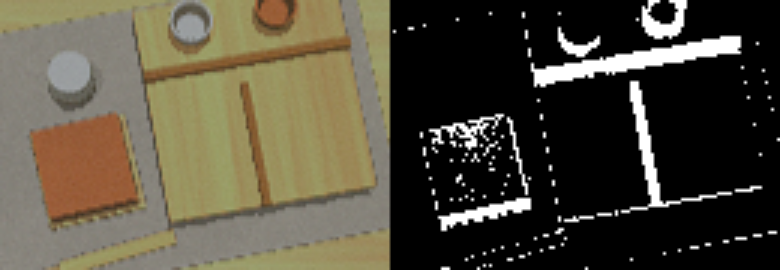

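Fit results: tray yaw about 8.5°, tile yaw about 12°, deck z about 0.049. I estimate about 150 mm to travel to the rib and about 38 mm to the fence. Next I'll move above the bay and take a wrist view.

```bash
cat >> h.py <<'E'
def go(pos,yaw):
    o=monitor.get_obs(); Rt=R.from_quat(o["ee_rot"]); p=np.array(o["position"])
    Rg=R.from_euler("z",yaw,degrees=True)*R.from_euler("x",180,degrees=True)
    print("t",o["clock"],"pos",p.round(4),"f",np.round(o["ft_force"],1),"w",round(float(o["grip_width"]),3))
    print("shift",Rt.inv().apply(np.array(pos)-p).round(4),"rot",np.degrees((Rt.inv()*Rg).as_rotvec()).round(2))
E
python3 -c "
from h import *
go([.50,.02,.33],8.5); print(np.round(eyes.camera_info('wrist')['tool_from_camera'],3),np.round(eyes.camera_info('wrist')['intrinsics'],1))"
```

```text
t 0.8 pos [ 0.2212 -0.5846  0.2314] f [ 0.  -0.2  0.8] w 0.998
shift [-0.4668 -0.4747 -0.0987] rot [ 0.000e+00 -1.000e-02 -7.777e+01]
[[ 1.    -0.001 -0.001  0.   ]
 [ 0.001  0.965  0.261 -0.065]
 [ 0.001 -0.261  0.965 -0.142]
 [ 0.     0.     0.     1.   ]] [[351.8   0.  315.1]
 [  0.  351.8 198.9]
 [  0.    0.    1. ]]
```

Call:
servo_tool(motion=[[0.5,0,0,-0.05,0,0,0],[0.5,-0.02,-0.02,-0.1,0,0,-10],[0.5,-0.06,-0.06,-0.1,0,0,-20],[0.5,-0.1,-0.1,-0.1,0,0,-29],[0.5,-0.14,-0.14,-0.1,0,0,-37],[0.5,-0.18,-0.18,-0.1,0,0,-45],[0.5,-0.22,-0.22,-0.1,0,0,-52],[0.5,-0.26,-0.26,-0.1,0,0,-58],[0.5,-0.3,-0.3,-0.1,0,0,-63],[0.5,-0.34,-0.34,-0.1,0,0,-68],[0.5,-0.38,-0.38,-0.1,0,0,-73],[0.5,-0.42,-0.42,-0.1,0,0,-77.8],[0.5,-0.45,-0.45,-0.1,0,0,-77.8],[0.5,-0.467,-0.475,-0.08,0,0,-77.8],[0.5,-0.467,-0.475,-0.06,0,0,-77.8],[0.5,-0.467,-0.475,-0.06,0,0,-77.8],[0.5,-0.467,-0.475,-0.06,0,0,-77.8]])

```text
clock: 2.92
position: [0.5004, 0.02, 0.2922]
ee_rot: [0.997, 0.074, 0.0, 0.0]
ft_force: [-0.0, -0.2, 0.8]
grip_width: 0.502
```

```bash
cat > w.py <<'E'
from h import *
import sys
def snap(n):
    o=monitor.get_obs(); p,d=eyes.camera("wrist"); i=eyes.camera_info("wrist")
    Tt=np.eye(4);Tt[:3,:3]=R.from_quat(o["ee_rot"]).as_matrix();Tt[:3,3]=o["position"]
    M=Tt@np.array(i["tool_from_camera"]); cv2.imwrite(f"pics/{n}.png",p); np.savez(n,M=M,K=i["intrinsics"],d=d,p=p); print(np.round(o["position"],4))
def rect(n,z,x0,x1,y0,y1,s=.001):
    "orthophoto at height z, image up=+x, left=+y, s m/px"
    f=np.load(n+".npz");M,K,p=f["M"],f["K"],f["p"]; x=np.arange(x1,x0,-s);y=np.arange(y1,y0,-s)
    X,Y=np.meshgrid(x,y,indexing="ij"); P=np.stack([X,Y,0*X+z],-1)-M[:3,3]; c=P@M[:3,:3]; u=c[...,0]/c[...,2]*K[0,0]+K[0,2]; v=c[...,1]/c[...,2]*K[1,1]+K[1,2]
    return cv2.remap(p,u.astype(np.float32),v.astype(np.float32),cv2.INTER_LINEAR)
if __name__=="__main__":
    snap(sys.argv[1]); cv2.imwrite(f"pics/{sys.argv[1]}r.png",cv2.resize(rect(sys.argv[1],.063,.42,.72,-.17,.23),None,fx=2,fy=2))
E
python3 w.py w1
```

```text
[0.5004 0.02   0.2922]
```

View pics/w1r.png

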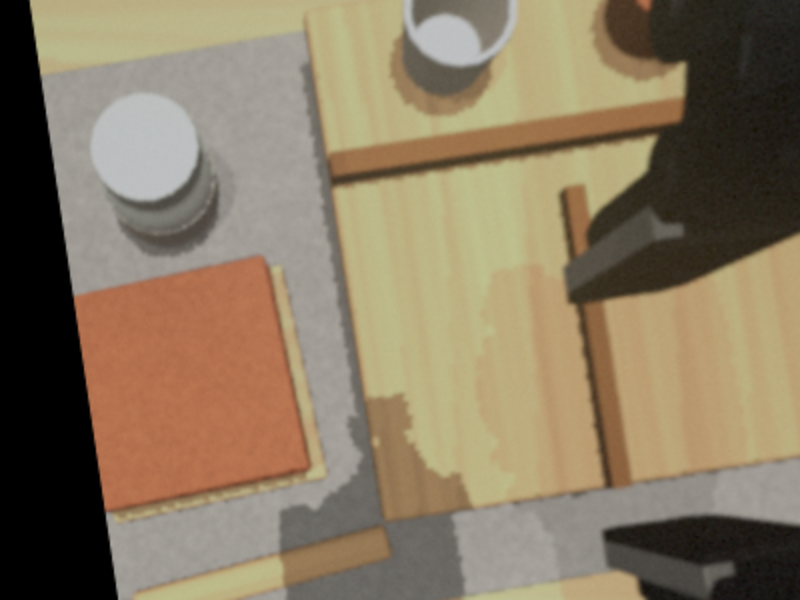

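Rectified view (0.5 mm/px):
- **Tile:** right edge (265,256)→(307,470), yaw about 11.2°, centre about (0.528, 0.141).
- **Rib:** left face (562,190)→(607,485), about 8.7°.
- **Fence:** face (333,178)→(685,122).

I'll touch the deck to calibrate the fingertip height at half opening.

Call:
servo_tool(motion=[[0.5,0.01,0.01,0.05,0,0,-0.2],[0.5,0.025,0.02,0.11,0,0,-0.2],[0.5,0.04,0.036,0.17,0,0,-0.2],[0.5,0.04,0.036,0.21,0,0,-0.2],[0.5,0.04,0.036,0.225,0,0,-0.2],[0.5,0.04,0.036,0.232,0,0,-0.2],[0.5,0.04,0.036,0.232,0,0,-0.2],[0.5,0.04,0.036,0.234,0,0,-0.2],[0.5,0.04,0.036,0.236,0,0,-0.2],[0.5,0.04,0.036,0.238,0,0,-0.2]])

```text
clock: 4.22
position: [0.5453, -0.0094, 0.0536]
ee_rot: [0.997, 0.076, 0.0, 0.0]
ft_force: [0.3, 0.5, 0.7]
grip_width: 0.502
```

Call:
servo_tool(motion=[[0.5,0,0,0.001,0,0,0],[0.5,0,0,0.002,0,0,0],[0.5,0,0,0.002,0,0,0]])

```text
clock: 4.6
position: [0.545, -0.0093, 0.0512]
ee_rot: [0.997, 0.076, -0.0, 0.0]
ft_force: [0.4, -1.1, 0.5]
grip_width: 0.498
```

Call:
servo_tool(motion=[[0.5,0,0,0.002,0,0,0],[0.5,0,0,0.003,0,0,0],[0.5,0,0,0.004,0,0,0],[0.5,0,0,0.004,0,0,0]])

```text
clock: 5.1
position: [0.5451, -0.0093, 0.0483]
ee_rot: [0.997, 0.076, -0.0, 0.0]
ft_force: [-6.1, -0.5, 13.8]
grip_width: 0.502
```

Call:
servo_tool(motion=[[0.5,0,0,0.001,0,0,0],[0.5,0,0,0.002,0,0,0],[0.5,0,0,0.002,0,0,0]])

```text
clock: 5.48
position: [0.5452, -0.0094, 0.0481]
ee_rot: [0.997, 0.076, -0.0, 0.001]
ft_force: [-15.9, -1.9, 36.6]
grip_width: 0.5
```

Contact starts at TCP z ≈ 0.0487, so the deck is there and the tile underside is at ≈ 0.0507. I'll push with TCP z ≈ 0.055. Moving to the left of the stack now.

Call:
servo_tool(motion=[[0.5,0,0,-0.03,0,0,0],[0.5,0,0,-0.085,0,0,0],[0.5,0,-0.04,-0.085,0,0,0],[0.5,0,-0.08,-0.085,0,0,0],[0.5,0.003,-0.12,-0.085,0,0,0],[0.5,0.006,-0.16,-0.085,0,0,0],[0.5,0.006,-0.2,-0.085,0,0,0],[0.5,0.006,-0.242,-0.085,0,0,0],[0.5,0.006,-0.242,-0.085,0,0,0],[0.5,0.006,-0.242,-0.05,0,0,0],[0.5,0.006,-0.242,-0.02,0,0,0],[0.5,0.006,-0.242,-0.009,0,0,0],[0.5,0.006,-0.242,-0.009,0,0,0],[0.5,0.006,-0.242,-0.009,0,0,0]])

```text
clock: 7.22
position: [0.5151, 0.231, 0.0555]
ee_rot: [0.997, 0.076, 0.001, -0.0]
ft_force: [0.2, 0.3, 0.2]
grip_width: 0.498
```

```bash
python3 w.py w2; python3 -c "
from h import *
go([.514,.2305,.055],8.7)
o=monitor.get_obs();print(R.from_quat(o['ee_rot']).as_matrix()[:,0])"
```

```text
[0.5151 0.231  0.0555]
t 7.275 pos [0.5151 0.231  0.0555] f [0.4 0.3 1.2] w 0.501
shift [-0.0011  0.0003  0.0005] rot [-0.01 -0.11  0.02]
[0.988452   0.15152314 0.00184115]
```

View pics/w2.png

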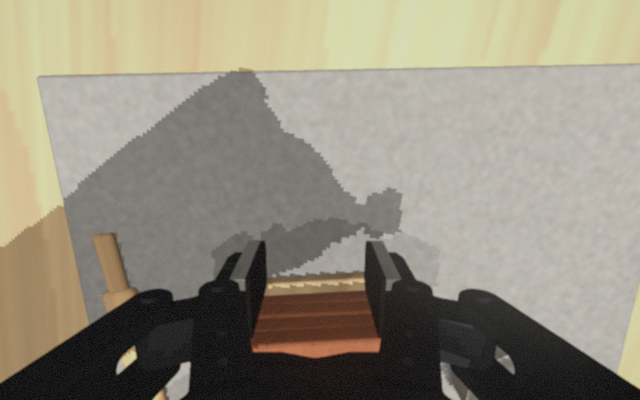

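The fingers straddle the stack's left face, and the terracotta edges show between the pads at rows 290–350. Starting the push.

Call:
servo_tool(motion=[[0.5,0,0.008,0,0,0,0],[0.5,0,0.015,0,0,0,0],[0.5,0,0.018,0,0,0,0],[0.5,0,0.02,0,0,0,0],[0.5,0,0.022,0,0,0,0],[0.5,0,0.024,0,0,0,0],[0.5,0,0.026,0,0,0,0],[0.5,0,0.028,0,0,0,0]])

```text
clock: 8.28
position: [0.5185, 0.2032, 0.0543]
ee_rot: [0.997, 0.076, 0.0, -0.0]
ft_force: [0.6, 0.4, 0.4]
grip_width: 0.498
```

Call:
servo_tool(motion=[[0.5,0,0.002,0,0,0,0],[0.5,0,0.004,0,0,0,0],[0.5,0,0.006,0,0,0,0],[0.5,0,0.008,0,0,0,0]])

```text
clock: 8.78
position: [0.5198, 0.195, 0.0543]
ee_rot: [0.997, 0.076, 0.0, 0.0]
ft_force: [0.3, 0.9, -0.2]
grip_width: 0.497
```

Call:
servo_tool(motion=[[0.5,0,0.002,0,0,0,0],[0.5,0,0.004,0,0,0,0],[0.5,0,0.006,0,0,0,0],[0.5,0,0.008,0,0,0,0]])

```text
clock: 9.28
position: [0.521, 0.1872, 0.0543]
ee_rot: [0.997, 0.076, 0.0, 0.0]
ft_force: [0.0, 0.7, -0.6]
grip_width: 0.501
```

```bash
python3 w.py w3; python3 -c "
from h import *
p,d=eyes.camera('top');q,_=eyes.camera('scene')
cv2.imwrite('pics/c3.png',np.hstack([cv2.resize(p[140:230,250:370],None,fx=3,fy=3),cv2.resize(q[160:280,260:420],None,fx=2.25,fy=2.25)]))
go([.5,.1,.055],8.7)"
```

```text
[0.521  0.1872 0.0543]
t 9.425 pos [0.5211 0.1869 0.0543] f [-0.   0.  -0.3] w 0.502
shift [-0.034   0.0827 -0.0007] rot [ 0.03 -0.    0.01]
```

View pics/c3.png

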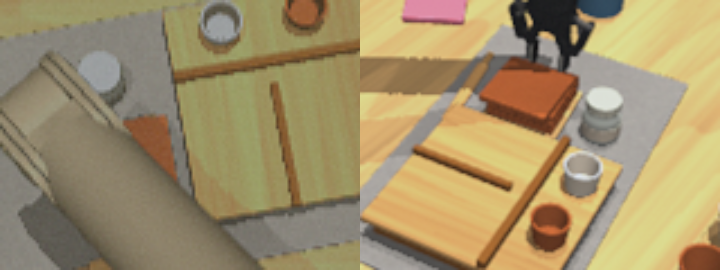

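The scene view shows only the top tile overhanging towards the tray, with very low force. Continuing.

Call:
servo_tool(motion=[[0.5,0,0.003,0,0,0,0],[0.5,0,0.006,0,0,0,0],[0.5,0,0.009,0,0,0,0],[0.5,0,0.012,0,0,0,0],[0.5,0,0.015,0,0,0,0],[0.5,0,0.018,0,0,0,0],[0.5,0,0.021,0,0,0,0],[0.5,0,0.024,0,0,0,0],[0.5,0,0.027,0,0,0,0],[0.5,0,0.03,0,0,0,0],[0.5,0,0.033,0,0,0,0],[0.5,0,0.036,0,0,0,0],[0.5,0,0.039,0,0,0,0],[0.5,0,0.042,0,0,0,0],[0.5,0,0.045,0,0,0,0]])

```text
clock: 11.3
position: [0.5279, 0.1427, 0.0543]
ee_rot: [0.997, 0.076, 0.0, 0.0]
ft_force: [-0.4, 2.1, 0.9]
grip_width: 0.502
```

Call:
servo_tool(motion=[[0.5,0,0.003,0,0,0,0],[0.5,0,0.006,0,0,0,0],[0.5,0,0.009,0,0,0,0],[0.5,0,0.012,0,0,0,0],[0.5,0,0.015,0,0,0,0],[0.5,0,0.018,0,0,0,0],[0.5,0,0.021,0,0,0,0],[0.5,0,0.024,0,0,0,0],[0.5,0,0.027,0,0,0,0],[0.5,0,0.03,0,0,0,0]])

```text
clock: 12.55
position: [0.5324, 0.113, 0.0543]
ee_rot: [0.997, 0.076, 0.0, 0.0]
ft_force: [-0.5, 1.3, -0.5]
grip_width: 0.504
```

```bash
python3 -c "
from h import *
q,_=eyes.camera('scene')
cv2.imwrite('pics/c4.png',cv2.resize(q[160:300,240:420],None,fx=3,fy=3))
go([.5,.1,.055],8.7)"; python3 w.py w4
```

```text
t 12.6 pos [0.5325 0.1125 0.0542] f [-0.5  1.3 -0.4] w 0.495
shift [-0.034   0.0074 -0.0008] rot [0.02 0.   0.  ]
[0.5325 0.1125 0.0542]
```

View pics/c4.png

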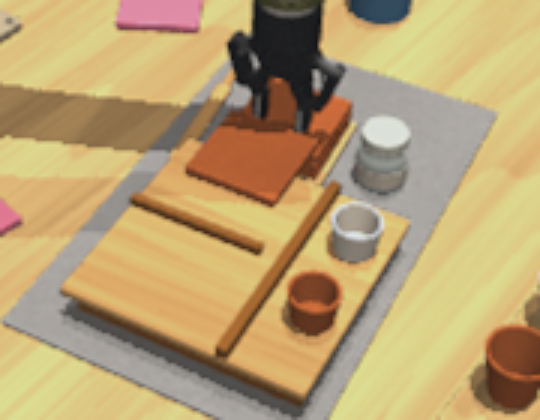

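The tile is half across and straight, with 1–2 N of force. Continuing towards the rib, slowing near the end.

Call:
servo_tool(motion=[[0.5,0,0.003,0,0,0,0],[0.5,0,0.006,0,0,0,0],[0.5,0,0.009,0,0,0,0],[0.5,0,0.012,0,0,0,0],[0.5,0,0.015,0,0,0,0],[0.5,0,0.018,0,0,0,0],[0.5,0,0.021,0,0,0,0],[0.5,0,0.024,0,0,0,0],[0.5,0,0.027,0,0,0,0],[0.5,0,0.03,0,0,0,0],[0.5,0,0.033,0,0,0,0],[0.5,0,0.036,0,0,0,0],[0.5,0,0.039,0,0,0,0],[0.5,0,0.042,0,0,0,0],[0.5,0,0.045,0,0,0,0]])

```text
clock: 14.52
position: [0.5392, 0.0685, 0.0543]
ee_rot: [0.997, 0.076, 0.0, 0.0]
ft_force: [0.2, 1.4, 0.8]
grip_width: 0.495
```

Call:
servo_tool(motion=[[0.5,0,0.001,0,0,0,0],[0.5,0,0.002,0,0,0,0],[0.5,0,0.003,0,0,0,0],[0.5,0,0.004,0,0,0,0]])

```text
clock: 15.02
position: [0.5398, 0.0647, 0.0543]
ee_rot: [0.997, 0.076, 0.0, 0.0]
ft_force: [0.4, 1.3, 0.5]
grip_width: 0.501
```

Call:
servo_tool(motion=[[0.5,0,0.001,0,0,0,0],[0.5,0,0.002,0,0,0,0],[0.5,0,0.003,0,0,0,0]])

```text
clock: 15.4
position: [0.5403, 0.0617, 0.0543]
ee_rot: [0.997, 0.076, 0.0, 0.0]
ft_force: [0.4, 0.3, 0.5]
grip_width: 0.498
```

```bash
python3 w.py w5; python3 -c "
from w import *
q,_=eyes.camera('scene')
cv2.imwrite('pics/c5.png',cv2.resize(q[170:270,260:400],None,fx=5,fy=5))"
```

```text
[0.5403 0.0617 0.0543]
```

View pics/c5.png

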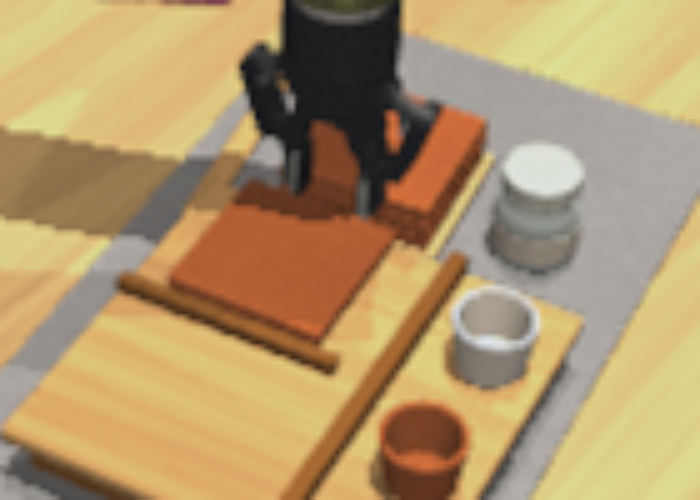

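The tile is on the tray, a few mm short of the rib. Closing in 1 mm steps.

Call:
servo_tool(motion=[[0.5,0,0.001,0,0,0,0],[0.5,0,0.002,0,0,0,0],[0.5,0,0.003,0,0,0,0]])

```text
clock: 15.88
position: [0.5407, 0.0587, 0.0543]
ee_rot: [0.997, 0.076, 0.0, 0.0]
ft_force: [-1.0, 2.1, 0.6]
grip_width: 0.5
```

Call:
servo_tool(motion=[[0.5,0,0.001,0,0,0,0],[0.5,0,0.002,0,0,0,0]])

```text
clock: 16.12
position: [0.5411, 0.0567, 0.0543]
ee_rot: [0.997, 0.076, 0.0, 0.0]
ft_force: [-0.4, 1.9, -0.2]
grip_width: 0.504
```

Call:
servo_tool(motion=[[0.5,0,0.001,0,0,0,0],[0.5,0,0.002,0,0,0,0]])

```text
clock: 16.38
position: [0.5413, 0.0548, 0.0543]
ee_rot: [0.997, 0.076, 0.0, -0.0]
ft_force: [-0.7, 3.1, 0.4]
grip_width: 0.502
```

Call:
servo_tool(motion=[[0.5,0,0.001,0,0,0,0],[0.5,0,0.001,0,0,0,0]])

```text
clock: 16.62
position: [0.5412, 0.0547, 0.0543]
ee_rot: [0.997, 0.076, -0.0, -0.0]
ft_force: [-1.8, 5.3, 1.2]
grip_width: 0.5
```

Call:
servo_tool(motion=[[0.5,0,0.001,0,0,0,0],[0.5,0,0.001,0,0,0,0]])

```text
clock: 16.88
position: [0.5411, 0.0546, 0.0543]
ee_rot: [0.997, 0.077, -0.0, -0.001]
ft_force: [-2.4, 7.4, 1.2]
grip_width: 0.502
```

The rib is felt: the position stalled at tray y ≈ −0.028 and force climbed to 7.8 N. Now I'll back off, rise, turn 90° and go to the tile's near edge.

Call:
servo_tool(motion=[[0.5,0,-0.003,0,0,0,0],[0.5,0,-0.012,0,0,0,0],[0.5,0,-0.012,-0.02,0,0,0],[0.5,0,-0.012,-0.07,0,0,0],[0.5,-0.015,0,-0.08,0,0,-10],[0.5,-0.03,0.015,-0.08,0,0,-20],[0.5,-0.05,0.03,-0.08,0,0,-30],[0.5,-0.065,0.045,-0.08,0,0,-40],[0.5,-0.08,0.062,-0.08,0,0,-50],[0.5,-0.08,0.062,-0.08,0,0,-60],[0.5,-0.08,0.062,-0.08,0,0,-70],[0.5,-0.08,0.062,-0.08,0,0,-80],[0.5,-0.08,0.062,-0.08,0,0,-90],[0.5,-0.08,0.062,-0.08,0,0,-90]])

```text
clock: 18.62
position: [0.4723, -0.0208, 0.1353]
ee_rot: [0.652, 0.758, 0.0, 0.001]
ft_force: [0.6, -0.6, 1.2]
grip_width: 0.498
```

```bash
python3 w.py w6; python3 -c "
from w import *
go([.4716,-.0209,.0543],98.7); print(monitor.get_obs()['joint_pos'].round(2))
cv2.imwrite('pics/w6q.png',cv2.resize(rect('w6',.061,.47,.67,-.12,.08,.0005),None,fx=1.5,fy=1.5))"
```

```text
[ 0.4723 -0.0208  0.1353]
t 18.675 pos [ 0.4722 -0.0207  0.1352] f [ 0.7 -1.   0.4] w 0.5
shift [-0.     -0.0007  0.0809] rot [ 0.04  0.05 -0.2 ]
[ 0.88  0.19 -1.    1.93  0.18  1.11  1.53]
```

View pics/w6q.png

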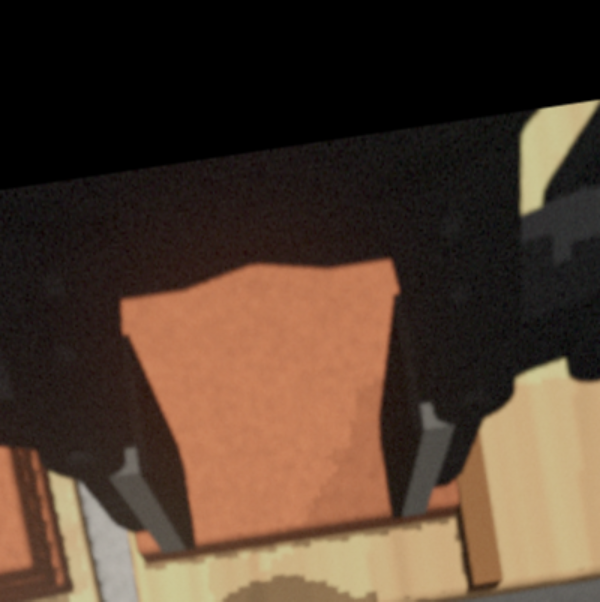

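The tile lies against the rib, with its near edge at (140,558)→(460,515) and about 11 mm ahead of the fingertips. Descending and pushing towards the fence.

Call:
servo_tool(motion=[[0.5,0,0,0.03,0,0,-0.2],[0.5,0,0,0.065,0,0,-0.2],[0.5,0,0,0.08,0,0,-0.2],[0.5,0,0,0.081,0,0,-0.2],[0.5,0,0.004,0.081,0,0,-0.2],[0.5,0,0.008,0.081,0,0,-0.2],[0.5,0,0.01,0.081,0,0,-0.2],[0.5,0,0.012,0.081,0,0,-0.2],[0.5,0,0.014,0.081,0,0,-0.2],[0.5,0,0.016,0.081,0,0,-0.2],[0.5,0,0.018,0.081,0,0,-0.2],[0.5,0,0.02,0.081,0,0,-0.2]])

```text
clock: 20.18
position: [0.4918, -0.0175, 0.0533]
ee_rot: [0.65, 0.76, -0.0, 0.0]
ft_force: [-1.5, -0.1, 1.0]
grip_width: 0.503
```

Call:
servo_tool(motion=[[0.5,0,0.002,0,0,0,0],[0.5,0,0.004,0,0,0,0],[0.5,0,0.006,0,0,0,0],[0.5,0,0.008,0,0,0,0],[0.5,0,0.01,0,0,0,0],[0.5,0,0.012,0,0,0,0],[0.5,0,0.014,0,0,0,0],[0.5,0,0.016,0,0,0,0]])

```text
clock: 21.18
position: [0.5077, -0.015, 0.0533]
ee_rot: [0.65, 0.76, -0.0, 0.0]
ft_force: [-1.5, -1.3, -0.2]
grip_width: 0.5
```

Call:
servo_tool(motion=[[0.5,0,0.001,0,0,0,0],[0.5,0,0.002,0,0,0,0],[0.5,0,0.003,0,0,0,0],[0.5,0,0.004,0,0,0,0],[0.5,0,0.005,0,0,0,0],[0.5,0,0.006,0,0,0,0]])

```text
clock: 21.92
position: [0.5135, -0.0141, 0.0533]
ee_rot: [0.65, 0.76, 0.0, 0.0]
ft_force: [-1.0, -0.3, -0.3]
grip_width: 0.499
```

Call:
servo_tool(motion=[[0.5,0,0.001,0,0,0,0],[0.5,0,0.002,0,0,0,0],[0.5,0,0.003,0,0,0,0],[0.5,0,0.004,0,0,0,0]])

```text
clock: 22.42
position: [0.5175, -0.0135, 0.0533]
ee_rot: [0.65, 0.76, -0.0, 0.0]
ft_force: [-0.5, -0.4, 0.4]
grip_width: 0.499
```

Call:
servo_tool(motion=[[0.5,0,0.001,0,0,0,0],[0.5,0,0.002,0,0,0,0]])

```text
clock: 22.68
position: [0.5195, -0.0132, 0.0533]
ee_rot: [0.65, 0.76, -0.0, 0.0]
ft_force: [-1.7, -0.2, -0.2]
grip_width: 0.5
```

Call:
servo_tool(motion=[[0.5,0,0.001,0,0,0,0],[0.5,0,0.002,0,0,0,0]])

```text
clock: 22.92
position: [0.5214, -0.0129, 0.0533]
ee_rot: [0.65, 0.76, -0.0, 0.0]
ft_force: [-1.3, -0.5, -0.5]
grip_width: 0.501
```

Call:
servo_tool(motion=[[0.5,0,0.001,0,0,0,0],[0.5,0,0.002,0,0,0,0]])

```text
clock: 23.18
position: [0.5232, -0.0127, 0.0533]
ee_rot: [0.65, 0.76, -0.0, -0.0]
ft_force: [-4.4, -0.8, 3.2]
grip_width: 0.502
```

Call:
servo_tool(motion=[[0.5,0,0.001,0,0,0,0],[0.5,0,0.001,0,0,0,0]])

```text
clock: 23.42
position: [0.5233, -0.0126, 0.0531]
ee_rot: [0.65, 0.76, -0.001, -0.001]
ft_force: [-7.8, -0.6, 5.0]
grip_width: 0.499
```

Call:
servo_tool(motion=[[0.5,0,0.001,0,0,0,0],[0.5,0,0.001,0,0,0,0]])

```text
clock: 23.68
position: [0.5233, -0.0126, 0.0529]
ee_rot: [0.65, 0.76, -0.002, -0.001]
ft_force: [-12.0, -2.5, 8.2]
grip_width: 0.501
```

The fence is felt at 12 N. Next I'll back off, rise, turn back and look from the stack side.

Call:
servo_tool(motion=[[0.5,0,-0.004,0,0,0,0],[0.5,0,-0.014,0,0,0,0],[0.5,0,-0.014,-0.03,0,0,0],[0.5,0,-0.014,-0.08,0,0,0],[0.5,0.02,0,-0.12,0,0,10],[0.5,0.04,0.02,-0.15,0,0,20],[0.5,0.06,0.04,-0.15,0,0,30],[0.5,0.08,0.05,-0.15,0,0,40],[0.5,0.1,0.054,-0.15,0,0,50],[0.5,0.12,0.054,-0.15,0,0,60],[0.5,0.12,0.054,-0.15,0,0,70],[0.5,0.12,0.054,-0.15,0,0,80],[0.5,0.12,0.054,-0.15,0,0,90],[0.5,0.12,0.054,-0.15,0,0,90],[0.5,0.12,0.054,-0.15,0,0,90]])

```text
clock: 25.55
position: [0.5599, 0.1147, 0.2033]
ee_rot: [0.997, 0.08, 0.0, 0.0]
ft_force: [1.0, 0.1, 0.0]
grip_width: 0.501
```

```bash
python3 w.py w7; python3 -c "
from w import *
a=.572;b=-.008;go([a*.9885-b*.1513,a*.1513+b*.9885,.055],8.7)
cv2.imwrite('pics/w7q.png',cv2.resize(rect('w7',.061,.48,.68,-.11,.11,.0005),None,fx=1.8,fy=1.5*1.2))"
```

```text
[0.5599 0.1147 0.2033]
t 25.6 pos [0.56   0.1146 0.2033] f [-0.7  0.4 -0.8] w 0.499
shift [0.0009 0.0366 0.1483] rot [ 0.01 -0.01  0.42]
```

View pics/w7q.png

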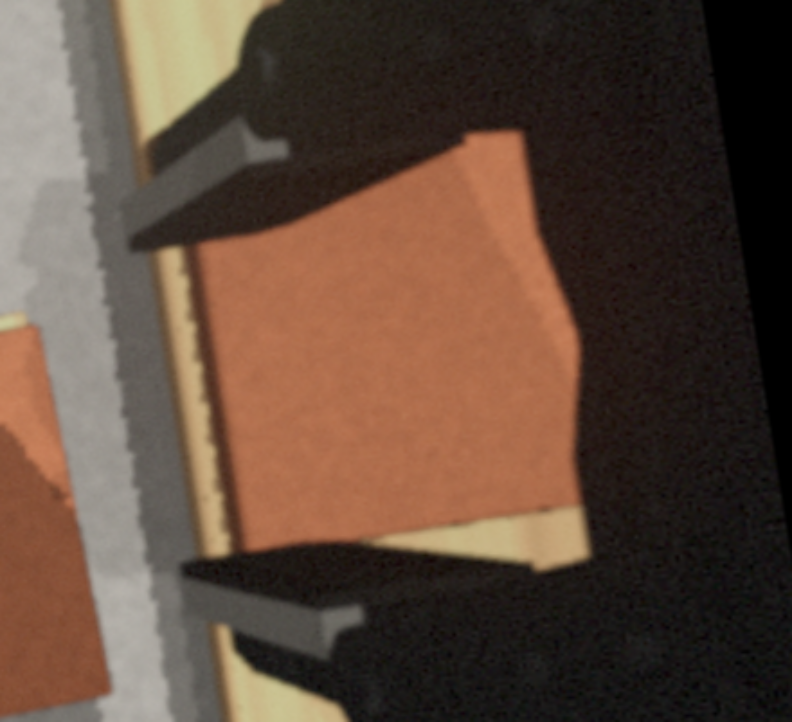

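The tile's left edge (200,245)→(245,545) is at tray y ≈ −0.0385 and 8.5°, which fits being against the rib. I'll give it a confirming nudge onto the rib.

Call:
servo_tool(motion=[[0.5,0,0.037,0.02,0,0,0.4],[0.5,0.001,0.037,0.06,0,0,0.4],[0.5,0.001,0.037,0.1,0,0,0.4],[0.5,0.001,0.037,0.135,0,0,0.4],[0.5,0.001,0.037,0.148,0,0,0.4],[0.5,0.001,0.045,0.149,0,0,0.4],[0.5,0.001,0.05,0.149,0,0,0.4],[0.5,0.001,0.053,0.149,0,0,0.4],[0.5,0.001,0.054,0.149,0,0,0.4],[0.5,0.001,0.054,0.149,0,0,0.4]])

```text
clock: 26.85
position: [0.5696, 0.0615, 0.0546]
ee_rot: [0.997, 0.074, 0.0, 0.0]
ft_force: [0.3, -0.5, -0.0]
grip_width: 0.502
```

Call:
servo_tool(motion=[[0.5,0,0.001,0,0,0,0],[0.5,0,0.001,0,0,0,0]])

```text
clock: 27.1
position: [0.5695, 0.0605, 0.0543]
ee_rot: [0.997, 0.074, 0.0, 0.0]
ft_force: [-0.2, 0.3, -0.4]
grip_width: 0.497
```

Call:
servo_tool(motion=[[0.5,0,0.001,0,0,0,0],[0.5,0,0.001,0,0,0,0]])

```text
clock: 27.35
position: [0.5697, 0.0595, 0.0543]
ee_rot: [0.997, 0.074, -0.0, 0.0]
ft_force: [-0.2, -0.2, -0.2]
grip_width: 0.504
```

Call:
servo_tool(motion=[[0.5,0,0.001,0,0,0,0],[0.5,0,0.001,0,0,0,0]])

```text
clock: 27.6
position: [0.5697, 0.0593, 0.0543]
ee_rot: [0.997, 0.075, 0.0, -0.0]
ft_force: [-0.2, 3.6, -0.2]
grip_width: 0.499
```

Call:
servo_tool(motion=[[0.5,0,0.001,0,0,0,0],[0.5,0,0.001,0,0,0,0]])

```text
clock: 27.85
position: [0.5697, 0.0591, 0.0543]
ee_rot: [0.997, 0.075, 0.0, -0.001]
ft_force: [-0.2, 6.7, -1.3]
grip_width: 0.5
```

Call:
servo_tool(motion=[[0.5,0,0.001,0,0,0,0],[0.5,0,0.001,0,0,0,0]])

```text
clock: 28.1
position: [0.5698, 0.0591, 0.0544]
ee_rot: [0.997, 0.075, 0.0, -0.001]
ft_force: [-1.4, 9.5, -1.6]
grip_width: 0.497
```

The rib stops it at the same place (−0.0278) and force builds at once, so the tile had stayed against the rib. Retreating for a final look.

Call:
servo_tool(motion=[[0.5,0,-0.004,0,0,0,0],[0.5,0,-0.014,0,0,0,0],[0.5,0,-0.014,-0.03,0,0,0],[0.5,0,-0.014,-0.08,0,0,0],[0.5,-0.03,-0.03,-0.13,0,0,0],[0.5,-0.05,-0.08,-0.17,0,0,0],[0.5,-0.07,-0.12,-0.17,0,0,0],[0.5,-0.07,-0.17,-0.17,0,0,0],[0.5,-0.07,-0.22,-0.17,0,0,0],[0.5,-0.07,-0.26,-0.17,0,0,0],[0.5,-0.07,-0.26,-0.17,0,0,0]])

```text
clock: 29.48
position: [0.4605, 0.3068, 0.2244]
ee_rot: [0.997, 0.077, -0.0, -0.001]
ft_force: [0.1, -0.6, 0.4]
grip_width: 0.503
```

```bash
python3 -c "
from w import *
p,d=eyes.camera('top');q,_=eyes.camera('scene')
cv2.imwrite('pics/c8.png',np.hstack([cv2.resize(p[140:230,260:370],None,fx=4,fy=4),cv2.resize(q[180:280,270:360],None,fx=3.6,fy=3.6)]))
go([.5,.1,.055],8.7)"
```

```text
t 29.575 pos [0.4623 0.3032 0.2241] f [ 0.7 -0.5  0.1] w 0.501
shift [0.0071 0.2065 0.1693] rot [ 0.03  0.01 -0.14]
```

View pics/c8.png

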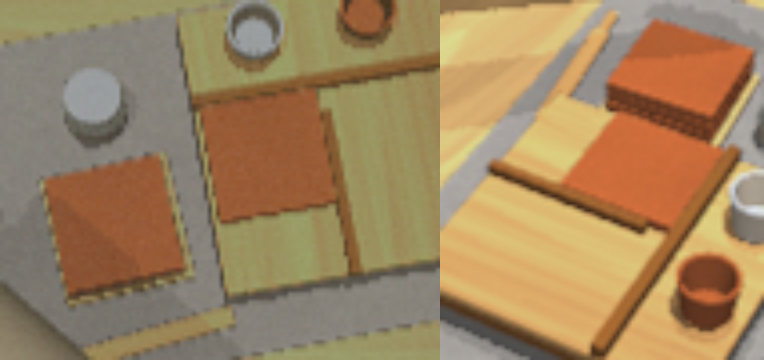

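The pictures show the tile flat in the near bay, tight against the rib and fence. The stack and bystanders look undisturbed. Handing in.

```bash
python3 -c "
from workcell import ticket
print(ticket.hand_in())"
```

```text
the job is handed in; nothing more can be done
None
```

I slid the top tile off the stack onto the tray and pushed it against the rib, then the fence, then nudged it onto the rib again. I then let go and handed the job in at about 30 s. No verdict was reported.

- **Forces:** Sliding took 1–3 N. At each stop I pushed until the position stalled and the force climbed: about 8 N at the rib, about 12–14 N (sideways, and including downward load) at the fence, and about 10 N on the second rib nudge. These are readings from the end of each move, so short peaks in between were not seen.
- **Rib:** The second nudge stopped at the same place as the first (tray y −27.8 mm). The tile had therefore stayed against the rib.
- **Fence:** I did not push on the fence again after the second rib nudge, so that fit rests on the earlier stall and the pictures.
- **Last pictures:** The top and scene views show the tile flat and square, with no visible gap at the rib or fence. The lower tiles, cups, jar and modelling tool look unmoved. I checked these by eye only, and did not re-measure the lower tiles.
- **Angles:** The tray's yaw came out between 8.2° and 9.0° depending on which edge I fitted. The tile's left edge measured 8.5° once it was in the bay, which is within the 2° allowed.

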